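# Pack two rigging-hardware kits

### The job

Make up the two hardware kits in the open cartons. Into the carton with three compartments go the snap hook, in the wide middle compartment, and the large ring and the large hex nut, one in each end compartment (either way round); into the carton with two compartments go the pulley wheel and the pad eye, one in each (either way round). Everything must lie flat on the carton's floor, the same way up as it lay on the bench, and the small ring and small nut are not part of the order, so leave them where they are.

Things in the scene. Friction and masses are not known exactly. Their poses are not given: they have to be found in the camera images.
- hook_center (a point): Steel snap hook lying flat, 111 mm long, 12 mm thick. Point at the middle of its straight rectangular body (36 mm long, 16 mm wide, 12 mm thick), half-way up, 6 mm above its underside; the place to grip, across the 16 mm. x runs lengthwise: a closed eye 42 mm across at the -x end, the hook with its thin dark gate, 43 mm across, at the +x end; z up.
- ring_large_center (a point): Large plain steel ring lying flat: outside diameter 52 mm, inside 28 mm, made of 12 mm round bar. Point at its centre (in the hole), half-way up, 6 mm above its underside; z is the ring's axis, up.
- nut_large_center (a point): Large steel hex nut lying flat: 36 mm across the flats, 41.6 mm across the corners, 20 mm high, bore on top seen as a black disc. Point at its centre, half-way up, 10 mm above its underside; the flats face along x and at every 60 degrees from it; z up.
- pulley_center (a point): Pulley wheel lying flat: grey disc of 52 mm diameter, 22 mm thick, with a V groove round its rim (the two rims are 6 mm high, groove 5 mm deep) and a steel hub. Point at its centre, half-way up, 11 mm above its underside; z is the wheel's axis, up.
- padeye_center (a point): Steel pad eye: a plate 60 mm (x) by 40 mm (y) by 6 mm lying flat with a screw hole in each corner, and an upright loop of 9 mm round bar on its middle. The loop lies in the xz plane, is 39 mm wide (x), 9 mm thick (y), and its top is 39.5 mm above the plate's underside. Point on the plate's vertical centre line, 20 mm above its underside; z up. Easily gripped from above across the loop's 9 mm, along y.
- ring_small_center (a point): Small steel ring lying flat, outside diameter 31 mm, 7 mm thick; not to be packed, must stay where it lies. Point at its centre, half-way up, 3.5 mm above the bench.
- nut_small_center (a point): Small steel hex nut lying flat, 22 mm across the flats, 12 mm high; not to be packed, must stay where it lies. Point at its centre, half-way up, 6 mm above the bench.
- carton3: Open white card carton with three compartments, fixed to the bench. Outside 260 mm (x) by 138 mm (y), outer walls 32 mm high, all walls and the floor 4 mm thick, two dividers 26 mm high running along y. Inside, the compartments are 72, 100 and 72 mm along x, each 130 mm along y; their centres are at x = -90, 0 and +90 mm, y = 0. Origin at the centre of its underside (inner floor at z = 4 mm), z up. Small flaps on the two long sides slope out and down, for looks only.
- carton2: Open white card carton with two compartments, fixed to the bench. Outside 180 mm (x) by 138 mm (y), outer walls 32 mm high, all walls and the floor 4 mm thick, one divider 26 mm high along y in the middle. Inside, the compartments are each 84 mm along x and 130 mm along y; their centres are at x = -44 and +44 mm, y = 0. Origin at the centre of its underside (inner floor at z = 4 mm), z up. Small flaps on the two long sides slope out and down, for looks only.

How it is judged:
By the outcome, as a careful person would: the job done as asked, in the order asked, and still so for the second after the job is handed in, with the robot touching nothing.
It also fails if it takes over 115 s, if anything falls off the work surface, if the arm or the gripper's body presses on something with over 40 N, if the wrist force passes 120 N, or if a joint passes its speed limit or range.

### The arm

A 7-joint arm with a two-finger parallel gripper is mounted at the origin on the work surface. World frame = base frame: x ahead of the robot, y to its left, z up, the work surface at z = 0. Lengths are in m, angles in degrees, forces in N, time in s.
With the tool pointing down it reaches from about 0.4 to 0.925 m from the base axis. Payload 5.6 kg.
Tool frame: the origin (TCP) lies between the finger pads; the fingertips stand 17 mm ahead of it and the grasp point (between the pads) lies 2 mm behind it; z points along the fingers, y is the line along which they close (so a half turn about z gives the same grasp; the last joint's range is limited). The gripper opens to 85 mm and grips with 20 to 120 N. Pads are 22 mm wide; open, the fingers measure 114 mm over their backs; the gripper's body (76 mm by 85 mm) begins 54 mm behind the grasp point. The pads swing forward as they close: fully open they stand 13 mm farther back than shut.
Start: joints at [-72.479, 26.786, -0.665, 91.828, 0.344, 61.387, -3.226], TCP at [0.222, 0.611, 0.248] pointing down, gripper open.
Joint ranges: [-144.91, 144.91], [-17.63, 115.5], [-89.93, 88.59], [15.96, 139.68], [-74.01, 254.01], [8.47, 105.57], [-167.45, 167.45]. Speed limits (degrees/s): [147.25, 147.25, 180, 180, 180, 180, 180].

### API

Orientations are given as a 3x3 rotation matrix whose columns are the frame's x, y, z axes.
In Python, from rig import r, imaging, job gives the robot as it stands.
- The arm moves only by the tool send_rows, never from a script. Its argument "commands" is one flat list of numbers, 5 for each row, row after row: the shift along the tool's x, y, z in units of 25 mm (1.0 is 25 mm), then the turn about the tool's z in degrees, then the closure, from 0 (fully open) to 1 (shut). In form: [tx, ty, tz, yaw, grip, tx, ty, tz, yaw, grip, ...]. A call has 1 to 20 rows; each row shifts and turns the commanded pose from where the row before left it, along the tool's axes as they then stand; what a row does not reach is not made up. A row lasts 1/10 s, in which the tool goes at most 50 mm and 8.59 degrees, less where a joint would pass 70% of its speed; a pose out of reach is approached as far as the arm can. A call is refused whole if a number of a shift passes 1 or a number of a turn 8.59, either way. A call with a gripper value outside its range is refused whole. The fingers move at their own pace and stop on an object; "grip_force" is the grip in N (left out, the last holds). Time passes only in rows, so rows that do not move let the fingers close. It gives the time, the measured TCP pose, the force and the opening at its end, in the units of the state.
- r.state(): the state, without advancing time (a new reading comes with each control period).
- imaging.get_image(name): name is "scene" or "top" or "wrist"; returns a dict with "color" (400x640x3 uint8, blue, green, red), "fx", "fy", "cx", "cy" (pixels), "xyz" and "rotation" of the camera in the world. Camera axes: x right, y up, looking along -z (the intrinsics and any distortion apply to the point x, -y, -z); pixel columns grow to the right and rows downward; lengths in m; the calibration is good to about 2 mm. The wrist camera is an equidistant fisheye: a pixel r from the principal point sees the ray r / f radians off the axis. A picture is of the moment at which its call begins. There is no depth.
- job.finish_job(): hands the job in, once; it reports no verdict.
The state is a dict: "time": time; "joint_positions": joint angles; "qvel": joint speeds; "joint_efforts": joint torques, N m; "position": TCP position; "tcp_rot": TCP orientation; "wrist_force": force on the tool from outside, world axes, zero at the start; "ft_torque": the same for the moment, N m; "gripper_width": opening from 0.0 (shut) to 1.0 (fully open).
Only numpy, scipy, OpenCV 4.12 (cv2) and the standard library are available. Lean on these libraries where they do the work, as an engineer would, in place of code of your own. Each camera call takes 0.05 s, during which the arm holds its last target. There are 200 camera calls.

## Working session

There is one attempt and no reset: what is moved stays moved. The work goes in short steps, Python scripts to look and compute and a tool call to move; the robot and the scene stay as the last step left them, time stands still between calls to the robot, and variables do not carry over. Pictures are saved under pics/ and viewed, on a budget of 14 in all, crops included, one or two more only if the job needs it, and the job is handed in when it is done.

Besides the shell and the picture viewer there is one more tool, called after ">>>" as a command line: name --argument value ..., lists and objects as JSON in quotes. send_rows: Moves the arm, as the interface text tells. Its arguments: {"type":"object","properties":{"commands":{"type":"array","items":{"type":"number"}},"grip_force":{"type":"number"}},"required":["commands"]}

```bash
mkdir -p pics; ls
python3 - <<'E'
from rig import r, imaging, job
import cv2
s=r.state(); print(s)
for n in("top","scene"):
    d=imaging.get_image(n); cv2.imwrite(f"pics/{n}0.png",d["color"]); print({k:v for k,v in d.items() if k!="color"})
E
```

```text
pics
{'time': 0.0, 'joint_positions': array([-72.4792779 ,  26.83867589,  -0.66709855,  91.88171323,
         0.34581109,  61.38483212,  -3.22622331]), 'qvel': array([ 0.009252  , -0.04086931,  0.06400228, -0.07253394, -0.02250676,
       -0.02520864,  0.0318515 ]), 'joint_efforts': array([ 8.21072899e-04, -5.32398784e+01,  2.17424473e-02, -2.51296180e+01,
        1.13905175e-02,  7.66932615e-03,  3.21441757e-05]), 'position': array([0.22201471, 0.61034607, 0.24730229]), 'tcp_rot': array([[-9.39778961e-01,  3.41782490e-01, -4.84445745e-04],
       [ 3.41782806e-01,  9.39777368e-01, -1.73561172e-03],
       [-1.37930548e-04, -1.79666661e-03, -9.99998376e-01]]), 'wrist_force': array([ 0.05160257,  0.22517795, -0.61782612]), 'ft_torque': array([-0.03184317,  0.01589557, -0.02442297]), 'gripper_width': 1.0048051607042001}
{'fx': 504.0100708900878, 'fy': 504.0100708900878, 'cx': 319.742313812461, 'cy': 202.29832256622183, 'xyz': array([0.38920713, 0.01233784, 1.08950271]), 'rotation': array([[ 0.01296445,  0.98552496, -0.16903398],
       [-0.99987178,  0.01436643,  0.00707368],
       [ 0.0093997 ,  0.1689206 ,  0.98558484]])}
{'fx': 391.8672126180017, 'fy': 391.8672126180017, 'cx': 324.2056112056787, 'cy': 206.55426057235007, 'xyz': array([ 0.95387885, -0.49648295,  0.56223434]), 'rotation': array([[ 0.79429095, -0.37207082,  0.48027616],
       [ 0.60744211,  0.50037951, -0.61695578],
       [-0.01076911,  0.78178235,  0.6234584 ]])}
```

View pics/top0.png

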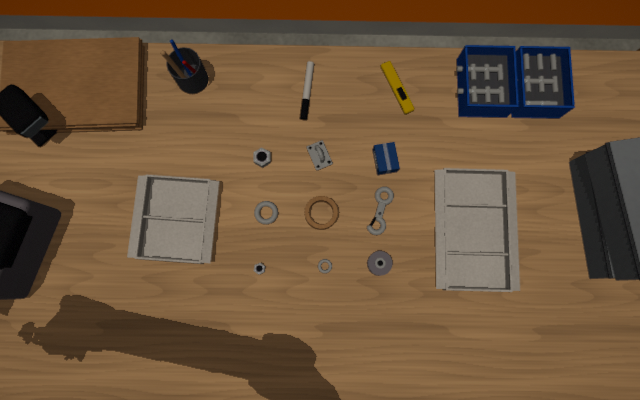

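View pics/scene0.png

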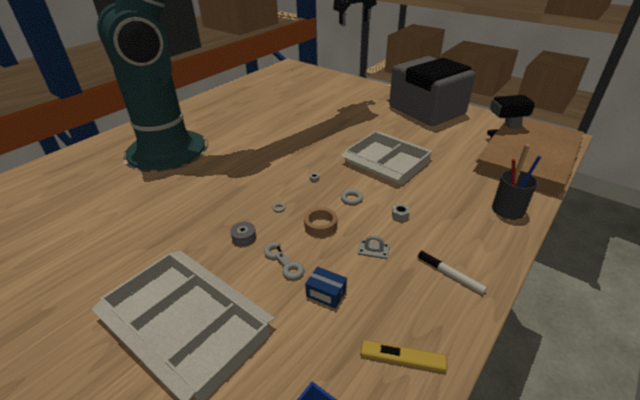

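Top view: carton2 on the left (~175,220), carton3 on the right (~477,230). Between them are the large nut (262,157), pad eye (320,155), large ring (266,212), hook (380,212), pulley (380,263), small nut (259,268) and small ring (325,266). A tape roll (322,212) and a blue box (386,158) are obstacles.

```bash
cat > h.py <<'E'
import numpy as np, cv2
from rig import r, imaging, job
def ray(d,u,v):
    x=(u-d["cx"])/d["fx"]; y=(v-d["cy"])/d["fy"]
    return np.asarray(d["rotation"])@np.array([x,-y,-1.])
def plane(d,u,v,z):
    k=ray(d,u,v); return d["xyz"]+k*(z-d["xyz"][2])/k[2]
def proj(d,p):
    q=np.asarray(d["rotation"]).T@(np.asarray(p)-d["xyz"]); return np.array([d["cx"]+d["fx"]*q[0]/-q[2], d["cy"]+d["fy"]*-q[1]/-q[2]])
def wray(d,u,v):
    a=np.array([u-d["cx"],v-d["cy"]]);R=np.hypot(*a);t=R/d["fx"];a=a/max(R,1e-9)*np.sin(t)
    return np.asarray(d["rotation"])@np.array([a[0],-a[1],-np.cos(t)])
def wplane(d,u,v,z):
    k=wray(d,u,v); return d["xyz"]+k*(z-d["xyz"][2])/k[2]
def wproj(d,p):
    q=np.asarray(d["rotation"]).T@(np.asarray(p)-d["xyz"]); a=np.array([q[0],-q[1]]);n=np.hypot(*a);t=np.arctan2(n,-q[2])
    return np.array([d["cx"],d["cy"]])+a/max(n,1e-9)*t*d["fx"]
E
python3 - <<'E'
from h import *
d=imaging.get_image("top"); im=d["color"]
hsv=cv2.cvtColor(im,cv2.COLOR_BGR2HSV)
m=((hsv[...,1]<75)).astype(np.uint8)*255
m[:135]=0;m[300:]=0;m[:,:100]=0;m[:,540:]=0
n,l,st,c=cv2.connectedComponentsWithStats(m)
for i in range(1,n):
    if st[i,4]<40: continue
    cs,_=cv2.findContours((l==i).astype(np.uint8),0,1)
    rc=cv2.minAreaRect(cs[0]); print(st[i],c[i].round(1),np.round(rc[0],1),np.round(rc[1],1),round(rc[2],1),plane(d,*rc[0],0.01).round(4))
z=cv2.resize(im[125:300,230:410],None,fx=3.3,fy=3.3,interpolation=cv2.INTER_CUBIC);cv2.imwrite("pics/z.png",z)
mm=cv2.resize(m[125:300,230:410],None,fx=3.3,fy=3.3)
cs,_=cv2.findContours(mm,0,1)
E
```

```text
[307 140  26  30 468] [319.1 154.9] [319.2 154.9] [26.1 18. ] 66.8 [0.6806 0.0073 0.01  ]
[383 143   9  31 117] [386.6 158. ] [387. 158.] [ 8. 30.] 0.0 [ 0.6758 -0.1427  0.01  ]
[253 148  18  19 262] [261.6 157. ] [261.5 157. ] [18. 17.] 90.0 [0.6738 0.1343 0.01  ]
[ 435  168   85  124 9996] [476.1 230.1] [477.  229.5] [123.  84.] 90.0 [ 0.5197 -0.3358  0.01  ]
[ 127  175   92   89 6991] [173.3 219. ] [172.8 218.7] [83.8 86.5] 5.9 [0.5338 0.3208 0.01  ]
[367 187  27  48 502] [380.5 209.7] [380.2 210.6] [18.4 49. ] 13.6 [ 0.5581 -0.1269  0.01  ]
[254 201  24  23 299] [265.7 212.2] [265.5 212. ] [22. 23.] 90.0 [0.5513 0.1217 0.01  ]
[368 251  25  25 477] [379.6 262.7] [379.8 262.8] [23.3 24. ] 45.0 [ 0.4455 -0.125   0.01  ]
[318 259  14  14 106] [324.5 265.8] [324.5 265.5] [13. 13.] 90.0 [ 0.4381 -0.0073  0.01  ]
[254 263  11  11 102] [259. 268.] [259. 268.] [10. 10.] 90.0 [0.4309 0.1317 0.01  ]
```

View pics/z.png

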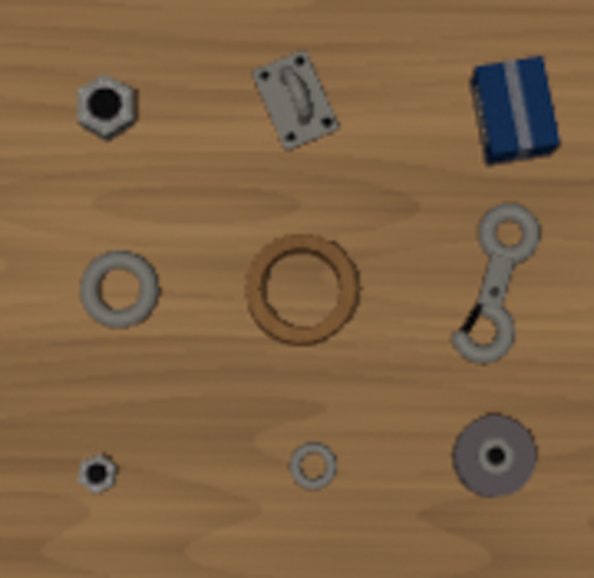

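Zoomed view: the nut has a pointed corner at top and bottom. The pad-eye loop runs from (287,70) to (308,122). The hook eye is at (510,233), with its body running to (490,305). Next, the carton outlines.

Run:
```python
from h import *
d=imaging.get_image("top"); im=d["color"]
a=cv2.resize(im[160:300,120:225],None,fx=3.6,fy=3.6,interpolation=cv2.INTER_CUBIC)
b=cv2.resize(im[160:300,425:530],None,fx=3.6,fy=3.6,interpolation=cv2.INTER_CUBIC)
cv2.imwrite("pics/c.png",cv2.convertScaleAbs(np.hstack([a,b]),alpha=1.1))
f=lambda x,y,z:plane(d,230+(x+.5)/3.3-.5,125+(y+.5)/3.3-.5,z).round(4)[:2]
print("nut",f(106,103,.02),"pulley",f(496,455,.022),"ring",f(120,289,.006))
e,h=f(510,233,.006),f(485,333,.006);b1,b2=f(502,255,.012),f(490,305,.012)
print("hook",e,h,b1,b2,np.degrees(np.arctan2(*(b2-b1)[::-1])))
P=[f(*p,.006) for p in((264,75),(300,61),(327,122),(291,136))];print("pad",P,np.mean(P,0),[np.degrees(np.arctan2(*(P[i]-P[j])[::-1])) for i,j in((3,0),(2,1))])
```

```text
nut [0.6737 0.1327] pulley [ 0.4453 -0.1239] ring [0.5515 0.1209]
hook [ 0.5927 -0.1363] [ 0.5257 -0.1193] [ 0.5768 -0.1301] [ 0.5435 -0.122 ] 166.32869286780416
pad [array([0.6985, 0.0286]), array([0.7087, 0.0045]), array([ 0.6666, -0.0142]), array([0.6566, 0.0098])] [0.6826   0.007175] [np.float64(-155.83482947593617), np.float64(-156.05013958583297)]
```

View pics/c.png

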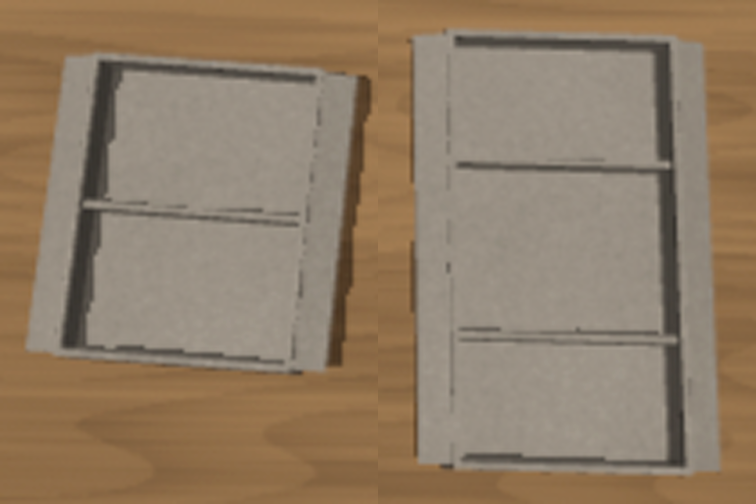

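The carton rims and dividers are clear. Carton2's divider runs (83,204)–(298,220) and carton3's run (458,164)–(670,165) and (458,335)–(677,340).

Run:
```python
from h import *
d=imaging.get_image("top")
f=lambda x,y,z,u0:plane(d,u0+(x+.5)/3.6-.5,160+(y+.5)/3.6-.5,z)[:2]
def rep(n,pts,u0):
    P=[f(*p,.032,u0) for p in pts]; TL,TR,BL,BR=P
    print(n,np.round(P,4).tolist(),"c",np.mean(P,0).round(4),"len",np.linalg.norm(TL-BL).round(4),np.linalg.norm(TR-BR).round(4),np.linalg.norm(TL-TR).round(4),np.linalg.norm(BL-BR).round(4),"yaw",[np.degrees(np.arctan2(*(a-b)[::-1])).round(2) for a,b in((TL,BL),(TR,BR))])
rep("c2",[(98,61),(322,73),(62,349),(290,364)],120)
rep("c3",[(75,36),(294,42),(73,463),(309,467)],425)
a,b=f(83,204,.026,120),f(300,219,.026,120);print("div2",a,b,(a+b)/2)
for p,q in(((80,164),(292,164)),((80,333),(299,340))):
  a,b=f(*p,.026,425),f(*q,.026,425);print("div3",a.round(4),b.round(4),((a+b)/2).round(4))
```

```text
c2 [[0.621, 0.3755], [0.6157, 0.2422], [0.4503, 0.3842], [0.4434, 0.2521]] c [0.5326 0.3135] len 0.1709 0.1726 0.1334 0.1323 yaw [np.float64(-2.92), np.float64(-3.28)]
c3 [[0.646, -0.2656], [0.6443, -0.3972], [0.3936, -0.2571], [0.3931, -0.3934]] c [ 0.5193 -0.3283] len 0.2526 0.2513 0.1316 0.1363 yaw [np.float64(-1.94), np.float64(-0.87)]
div2 [0.53594517 0.38028978] [0.5288458  0.25210062] [0.53239548 0.3161952 ]
div3 [ 0.5693 -0.2679] [ 0.5711 -0.3946] [ 0.5702 -0.3312]
div3 [ 0.4688 -0.2649] [ 0.4665 -0.3935] [ 0.4676 -0.3292]
```

>>> send_rows --commands '[0,0,0,-6.67,0,0,0,0,-6.67,0,0,0,0,-6.66,0]'

```text
time: 0.55
position: [0.2221, 0.6108, 0.2481]
tcp_rot: [[-1.0, -0.005, -0.0], [-0.005, 1.0, -0.0], [0.0, -0.0, -1.0]]
wrist_force: [-0.1, 0.6, 0.5]
gripper_width: 0.996
```

>>> send_rows --commands '[-0.69,-1,0.18,0,0,-0.69,-1,0.18,0,0,-0.69,-1,0.18,0,0,-0.69,-1,0.18,0,0,-0.69,-1,0.18,0,0,-0.69,-1,0.18,0,0,-0.69,-1,0.18,0,0,-0.69,-1,0.18,0,0,-0.69,-1,0.18,0,0,-0.69,-1,0.18,0,0,-0.69,-1,0.18,0,0,-0.69,-1,0.18,0,0,-0.69,-1,0.18,0,0,-0.69,-1,0.18,0,0,-0.69,-1,0.18,0,0,-0.69,-1,0.18,0,0,-0.69,-1,0.18,0,0,-0.69,-1,0.18,0,0,-0.69,-1,0.18,0,0]'

```text
time: 2.45
position: [0.5506, 0.1349, 0.1626]
tcp_rot: [[-1.0, -0.0, 0.0], [-0.0, 1.0, 0.0], [-0.0, 0.0, -1.0]]
wrist_force: [-0.2, 0.0, -0.1]
gripper_width: 1.0
```

Run:
```python
from h import *
s=r.state();print(s["time"],s["position"],s["tcp_rot"].round(3).tolist(),s["joint_positions"].round(1))
d=imaging.get_image("wrist");print({k:v for k,v in d.items() if k!="color"})
im=d["color"].copy()
cv2.imwrite("pics/w1.png",cv2.convertScaleAbs(im,alpha=1.2))
```

```text
2.45 [0.55063805 0.13487226 0.16264606] [[-1.0, -0.0, 0.0], [-0.0, 1.0, 0.0], [-0.0, 0.0, -1.0]] [-21.3  24.7   5.2 108.1  -3.   47.3  75.5]
{'fx': 309.70691628693146, 'fy': 309.70691628693146, 'cx': 319.6785260823348, 'cy': 199.84386880211844, 'xyz': array([0.4729048 , 0.13466693, 0.28727463]), 'rotation': array([[-1.58258846e-03, -9.51251074e-01, -3.08413505e-01],
       [ 9.99998726e-01, -1.57030413e-03, -2.88031998e-04],
       [-2.10312252e-04, -3.08413568e-01,  9.51252347e-01]])}
```

View pics/w1.png

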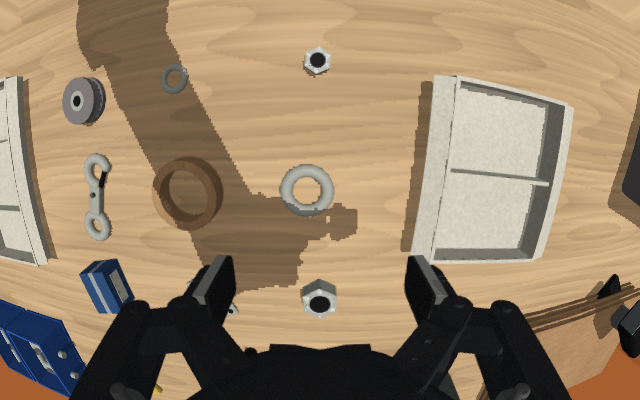

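The wrist view shows the ring (307,190), nut (319,304), hook (97,195), pulley (77,101), and carton2 on the right.

Run:
```python
from h import *
d=imaging.get_image("wrist"); im=d["color"]
hsv=cv2.cvtColor(im,cv2.COLOR_BGR2HSV)
m=((hsv[...,1]<60)&(hsv[...,2]>60)).astype(np.uint8); m[:,:50]=0;m[320:]=0
n,l,st,c=cv2.connectedComponentsWithStats(m)
for i in range(1,n):
    if 150<st[i,4]<5000: 
        e=cv2.minEnclosingCircle(cv2.findContours((l==i).astype(np.uint8),0,1)[0][0]);print(st[i],c[i].round(1),np.round(e[0],1),round(e[1],1),wplane(d,*e[0],.006).round(4))
p=lambda u,v,z:wplane(d,u,v,z).round(4)[:2]
print("nut top",p(319,304,.02),"pulley",p(77,101,.022),"hook body",p(97,196,.012),"c2 corners",[p(*q,.032) for q in((458,87),(566,106),(432,252),(540,256))])
```

```text
[311  43  27  29 394] [323.7  56.8] [323.7  56.6] 14.5 [0.4338 0.1324 0.006 ]
[165  61  28  30 476] [178.7  75.5] [178.8  75.4] 15.3 [ 0.4421 -0.005   0.006 ]
[  66   75   41   48 1270] [83.2 97.4] [87.  98.5] 25.4 [ 0.4491 -0.1264  0.006 ]
[  87  152   28   88 1402] [ 99.8 196.9] [102.5 195.5] 43.8 [ 0.5607 -0.1205  0.006 ]
[ 287  162   54   52 1584] [313.5 187.3] [313.4 187.4] 27.1 [0.5545 0.1224 0.006 ]
[193 255  33  50 455] [207.8 278.6] [212. 279.] 26.8 [0.6596 0.0073 0.006 ]
[ 92 267  26  47 203] [102.8 291.6] [108. 290.] 24.7 [ 0.6929 -0.1561  0.006 ]
[114 269  19  34 282] [123.1 285.1] [123.  285.5] 17.0 [ 0.6817 -0.125   0.006 ]
[309 277  35  40 850] [326.1 295.2] [326.2 297. ] 20.1 [0.6796 0.1348 0.006 ]
[226 297  18  20 187] [234.4 307.7] [232.8 307.6] 10.8 [0.6986 0.0262 0.006 ]
nut top [0.6788 0.127 ] pulley [ 0.4508 -0.1277] hook body [ 0.5594 -0.1243] c2 corners [array([0.457 , 0.2476]), array([0.4587, 0.38  ]), array([0.612 , 0.2369]), array([0.6269, 0.3796])]
```

>>> send_rows --commands '[-0.06,-0.27,0.6,0,0.2,-0.06,-0.28,0.6,0,0.2,0,0,0.9,0,0.2,0,0,0.9,0,0.2,0,0,0.9,0,0.2,0,0,0.8,0,0.2,0,0,0.5,0,0.2,0,0,0.4,0,0.2,0,0,0.16,0,0.2,0,0,0,0,0.2,0,0,0,0,0.2]' --grip_force 40

```text
time: 3.65
position: [0.5536, 0.1223, 0.0195]
tcp_rot: [[-1.0, -0.0, 0.001], [-0.0, 1.0, 0.0], [-0.001, 0.0, -1.0]]
wrist_force: [0.5, 0.3, 1.3]
gripper_width: 0.801
```

Run:
```python
from h import *
s=r.state();print(s["position"],s["gripper_width"])
d=imaging.get_image("wrist");cv2.imwrite("pics/w2.png",cv2.convertScaleAbs(d["color"],alpha=1.3))
```

```text
[0.55359601 0.12230982 0.01946296] 0.8009945577329737
```

View pics/w2.png

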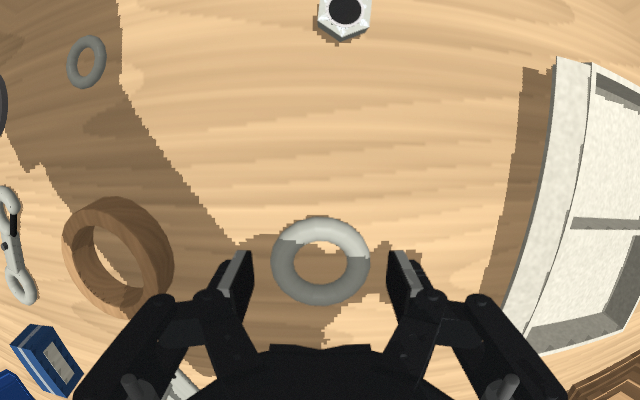

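>>> send_rows --commands '[0,0,0,0,1,0,0,0,0,1,0,0,0,0,1,0,0,0,0,1,0,0,0,0,1,0,0,-0.5,0,1,0,0,-1,0,1,0,0,-1,0,1,0,0,-1,0,1,0,0,-1,0,1,0,0,0,0,1]' --grip_force 40

```text
time: 4.8
position: [0.5555, 0.1227, 0.1356]
tcp_rot: [[-1.0, 0.0, 0.007], [0.0, 1.0, 0.002], [-0.007, 0.002, -1.0]]
wrist_force: [-0.3, 0.8, 0.1]
gripper_width: 0.572
```

Run:
```python
from h import *
s=r.state();print(s["position"],s["gripper_width"],s["wrist_force"])
d=imaging.get_image("wrist");cv2.imwrite("pics/w3.png",cv2.convertScaleAbs(d["color"],alpha=1.3))
print(wproj(d,s["position"]))
```

```text
[0.55545589 0.1226958  0.13561086] 0.5717733466282273 [-0.28423724  0.7518696   0.06277083]
[319.86694781 275.56419036]
```

View pics/w3.png

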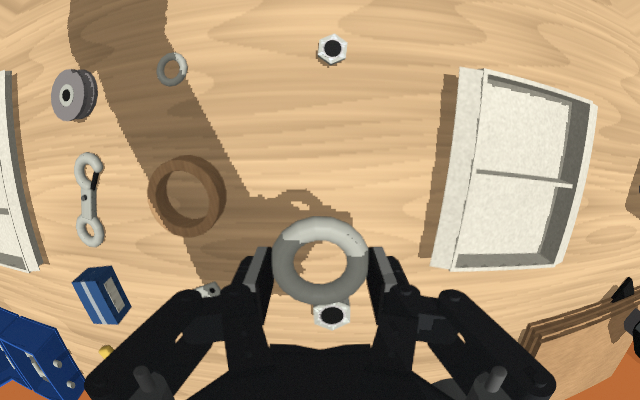

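The ring is held level between the pads, centred at (320,260). Next, move to carton3's far end compartment.

>>> send_rows --commands '[-0.12,-0.95,0,0,1,-0.12,-0.95,0,0,1,-0.12,-0.95,0,0,1,-0.12,-0.95,0,0,1,-0.12,-0.95,0,0,1,-0.12,-0.95,0,0,1,-0.12,-0.95,0,0,1,-0.12,-0.95,0,0,1,-0.12,-0.95,0,0,1,-0.12,-0.95,0,0,1,-0.12,-0.95,0,0,1,-0.12,-0.95,0,0,1,-0.12,-0.95,0,0,1,-0.12,-0.95,0,0,1,-0.12,-0.95,0,0,1,-0.12,-0.95,0,0,1,-0.12,-0.95,0,0,1,-0.12,-0.95,0,0,1,-0.08,-0.95,0,0,1,0,0,0,0,1]'

```text
time: 6.85
position: [0.6071, -0.3337, 0.1299]
tcp_rot: [[-1.0, 0.005, -0.002], [0.005, 1.0, -0.002], [0.002, -0.002, -1.0]]
wrist_force: [-1.0, -1.2, -0.8]
gripper_width: 0.569
```

Run:
```python
from h import *
s=r.state();print(s["position"],s["gripper_width"],s["wrist_force"])
d=imaging.get_image("wrist");cv2.imwrite("pics/w4.png",cv2.convertScaleAbs(d["color"],alpha=1.3))
print(wproj(d,s["position"]));s=r.state();print(s["position"])
np.save("w4.npy",d,allow_pickle=True)
```

```text
[ 0.60714508 -0.33365345  0.12994232] 0.569091768367863 [-0.98965277 -1.20757179 -0.79266021]
[319.90034507 275.50595269]
[ 0.60755024 -0.3309931   0.12980721]
```

View pics/w4.png

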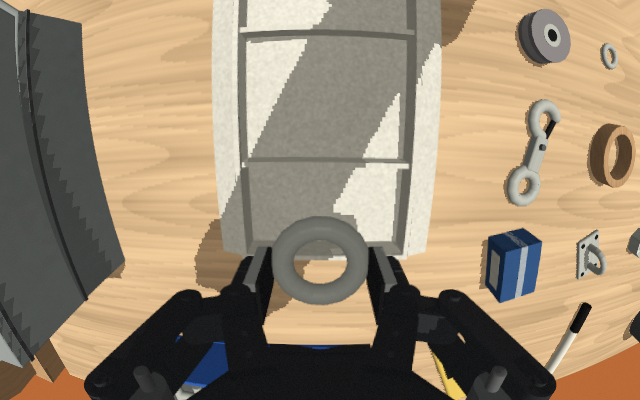

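Run:
```python
from h import *
d=np.load("w4.npy",allow_pickle=True).item()
for n,u,v,z in(("dlo",241,30,.026),("dlo",413,32,.026),("dhi",244,160,.026),("dhi",410,165,.026),("rim outer far L",222,252,.032),("rim farR",425,252,.032),("innerL",240,120,.032),("innerR",413,120,.032)): print(n,wplane(d,u,v,z).round(4))
print(wproj(d,[.609,-.331,.004]),wproj(d,[.653,-.331,.032]))
```

```text
dlo [ 0.4714 -0.3916  0.026 ]
dlo [ 0.4724 -0.2641  0.026 ]
dhi [ 0.5711 -0.3917  0.026 ]
dhi [ 0.5752 -0.2641  0.026 ]
rim outer far L [ 0.647 -0.416  0.032]
rim farR [ 0.6477 -0.2456  0.032 ]
innerL [ 0.5401 -0.3918  0.032 ]
innerR [ 0.5401 -0.2654  0.032 ]
[323.31332271 198.34508003] [323.57023814 260.05776511]
```

>>> send_rows --commands '[-0.1,0.05,0.5,0,1,0,0,0.9,0,1,0,0,0.9,0,1,0,0,0.8,0,1,0,0,0.5,0,1,0,0,0.35,0,1,0,0,0.2,0,1,0,0,0.1,0,1,0,0,0,0,1,0,0,0,0,1]'

```text
time: 7.9
position: [0.6121, -0.3281, 0.0259]
tcp_rot: [[-1.0, -0.0, 0.001], [-0.0, 1.0, -0.001], [-0.001, -0.001, -1.0]]
wrist_force: [-0.1, -0.9, -0.4]
gripper_width: 0.579
```

>>> send_rows --commands '[0,0,0.06,0,1,0,0,0.04,0,1,0,0,0,0,1,0,0,0,0,1]'

```text
time: 8.3
position: [0.6123, -0.3282, 0.0242]
tcp_rot: [[-1.0, -0.0, 0.002], [-0.0, 1.0, -0.0], [-0.002, -0.0, -1.0]]
wrist_force: [-1.2, 1.3, 5.8]
gripper_width: 0.577
```

>>> send_rows --commands '[0,0,0,0,0.2,0,0,0,0,0.2,0,0,0,0,0.2,0,0,0,0,0.2,0,0,-0.4,0,0.2,0,0,-0.9,0,0.2,0,0,-0.9,0,0.2,0,0,-1,0,0.2,0,0,-1,0,0.2,0,0,-0.6,0,0.2]'

```text
time: 9.3
position: [0.6126, -0.3284, 0.1456]
tcp_rot: [[-1.0, -0.0, 0.003], [-0.0, 1.0, -0.002], [-0.003, -0.002, -1.0]]
wrist_force: [0.8, -0.1, 0.8]
gripper_width: 0.8
```

>>> send_rows --commands '[-0.14,0.97,0,0,0.3,-0.14,0.97,0,0,0.3,-0.14,0.97,0,0,0.3,-0.14,0.97,0,0,0.3,-0.14,0.97,0,0,0.3,-0.14,0.97,0,0,0.3,-0.14,0.97,0,0,0.3,-0.14,0.97,0,0,0.3,-0.14,0.97,0,0,0.3,-0.14,0.97,0,0,0.3,-0.14,0.97,0,0,0.3,-0.14,0.97,0,0,0.3,-0.14,0.97,0,0,0.3,-0.14,0.97,0,0,0.3,-0.14,0.97,0,0,0.3,-0.14,0.97,0,0,0.3,-0.14,0.97,0,0,0.3,-0.14,0.97,0,0,0.3,-0.14,0.97,0,0,0.3,0,0,0,0,0.3]'

```text
time: 11.3
position: [0.6775, 0.1386, 0.1424]
tcp_rot: [[-1.0, -0.006, -0.0], [-0.006, 1.0, 0.003], [0.0, 0.003, -1.0]]
wrist_force: [0.3, 0.0, 0.1]
gripper_width: 0.701
```

Run:
```python
from h import *
imaging.get_image("wrist");imaging.get_image("wrist");s=r.state();print(s["position"],s["gripper_width"],s["time"])
d=imaging.get_image("wrist");np.save("w5.npy",d,allow_pickle=True)
im=cv2.convertScaleAbs(d["color"],alpha=1.3);t=imaging.get_image("top")["color"][160:300,425:530]
cv2.imwrite("pics/w5.png",np.vstack([np.hstack([cv2.resize(im[120:300,240:400],None,fx=3,fy=3),cv2.resize(t,(300,540))])]))
```

```text
[0.6777236  0.13328952 0.14236074] 0.6972618515583232 11.4
```

View pics/w5.png

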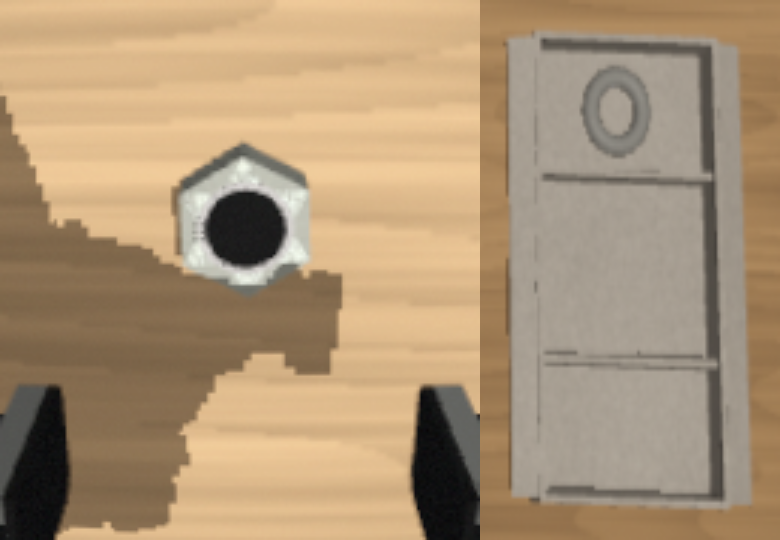

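The ring lies flat in the far compartment. The nut's flats are vertical in the image, so they're aligned with the closing line; the bore is at (321.7,196).

Run:
```python
from h import *
d=np.load("w5.npy",allow_pickle=True).item();print(wplane(d,321.5,195.8,.02), wplane(d,321.5,193,.0))
```

```text
[0.67644695 0.13461112 0.02      ] [0.67999238 0.13472556 0.        ]
```

>>> send_rows --commands '[0.04,0.04,0.6,0,0.3,0,0,0.9,0,0.3,0,0,0.9,0,0.3,0,0,0.9,0,0.3,0,0,0.7,0,0.3,0,0,0.5,0,0.3,0,0,0.3,0,0.3,0,0,0,0,0.3,0,0,0,0,1,0,0,0,0,1,0,0,0,0,1,0,0,0,0,1,0,0,0,0,1,0,0,0,0,1]' --grip_force 40

```text
time: 12.9
position: [0.678, 0.1341, 0.0239]
tcp_rot: [[-1.0, -0.0, 0.002], [-0.0, 1.0, 0.001], [-0.002, 0.001, -1.0]]
wrist_force: [-1.3, -0.6, 5.2]
gripper_width: 0.411
```

>>> send_rows --commands '[0,0,-0.4,0,1,0,0,-0.8,0,1,0,0,-0.9,0,1,0,0,-0.9,0,1,0,0,-0.9,0,1,0,0,-0.7,0,1]'

```text
time: 13.5
position: [0.677, 0.134, 0.1391]
tcp_rot: [[-1.0, -0.0, 0.001], [-0.0, 1.0, 0.0], [-0.001, 0.0, -1.0]]
wrist_force: [-0.6, -1.6, -0.8]
gripper_width: 0.407
```

>>> send_rows --commands '[0.52,-0.97,0,0,1,0.52,-0.97,0,0,1,0.52,-0.97,0,0,1,0.52,-0.97,0,0,1,0.52,-0.97,0,0,1,0.52,-0.97,0,0,1,0.52,-0.97,0,0,1,0.52,-0.97,0,0,1,0.52,-0.97,0,0,1,0.52,-0.97,0,0,1,0.52,-0.97,0,0,1,0.52,-0.97,0,0,1,0.52,-0.97,0,0,1,0.52,-0.97,0,0,1,0.52,-0.97,0,0,1,0.52,-0.97,0,0,1,0.52,-0.97,0,0,1,0.52,-0.97,0,0,1,0.52,-0.97,0,0,1,0,0,0,0,1]'

```text
time: 15.5
position: [0.4273, -0.3308, 0.1378]
tcp_rot: [[-1.0, 0.006, -0.001], [0.006, 1.0, -0.002], [0.001, -0.002, -1.0]]
wrist_force: [0.1, -0.1, -1.7]
gripper_width: 0.407
```

>>> send_rows --commands '[0,0,0,0,1,0,0,0,0,1]'

```text
time: 15.7
position: [0.4306, -0.3258, 0.1375]
tcp_rot: [[-1.0, -0.002, 0.0], [-0.002, 1.0, 0.001], [-0.0, 0.001, -1.0]]
wrist_force: [-0.1, -0.5, -1.3]
gripper_width: 0.409
```

>>> send_rows --commands '[0,0,0.5,0,1,0,0,0.9,0,1,0,0,0.9,0,1,0,0,0.8,0,1,0,0,0.5,0,1,0,0,0.4,0,1,0,0,0.24,0,1,0,0,0.1,0,1,0,0,0.1,0,1,0,0,0,0,1,0,0,0,0,1]'

```text
time: 16.8
position: [0.4304, -0.3269, 0.0278]
tcp_rot: [[-1.0, -0.0, 0.001], [-0.0, 1.0, -0.0], [-0.001, -0.0, -1.0]]
wrist_force: [-2.5, 1.6, 5.4]
gripper_width: 0.405
```

>>> send_rows --commands '[0,0,0,0,0.4,0,0,0,0,0.4,0,0,0,0,0.4,0,0,0,0,0.4,0,0,-0.4,0,0.4,0,0,-0.9,0,0.4,0,0,-0.9,0,0.4,0,0,-0.9,0,0.4,0,0,-0.8,0,0.4,0,0,-0.6,0,0.4]'

```text
time: 17.8
position: [0.4305, -0.3272, 0.1411]
tcp_rot: [[-1.0, -0.0, 0.002], [-0.0, 1.0, -0.001], [-0.002, -0.001, -1.0]]
wrist_force: [1.1, -0.4, -0.1]
gripper_width: 0.6
```

>>> send_rows --commands '[-0.57,0.9,0,0,0.6,-0.57,0.9,0,0,0.6,-0.57,0.9,0,0,0.6,-0.57,0.9,0,0,0.6,-0.57,0.9,0,0,0.6,-0.57,0.9,0,0,0.6,-0.57,0.9,0,0,0.6,-0.57,0.9,0,0,0.6,-0.57,0.84,0,0,0.6,0,0,0,7,0.6,0,0,0,7,0.6,0,0,0,0,0.6,0,0,0,0,0.6]'

```text
time: 19.1
position: [0.5583, -0.1258, 0.1395]
tcp_rot: [[-0.971, 0.239, 0.0], [0.239, 0.971, -0.0], [-0.0, -0.0, -1.0]]
wrist_force: [0.2, 0.2, 1.2]
gripper_width: 0.397
```

Run:
```python
from h import *
s=r.state();print(s["position"],s["tcp_rot"].round(3).tolist(),s["gripper_width"],s["time"])
d=imaging.get_image("wrist");np.save("w6.npy",d,allow_pickle=True);print(wproj(d,s["position"]))
im=cv2.convertScaleAbs(d["color"],alpha=1.3);t=imaging.get_image("top")["color"][160:300,425:530]
cv2.imwrite("pics/w6.png",np.hstack([cv2.resize(im[120:300,240:400],None,fx=3,fy=3),cv2.resize(t,(300,540))]))
```

```text
[ 0.55834693 -0.12582123  0.13946904] [[-0.971, 0.239, 0.0], [0.239, 0.971, -0.0], [-0.0, -0.0, -1.0]] 0.3972775910988434 19.1
[319.13369857 275.44093965]
```

View pics/w6.png

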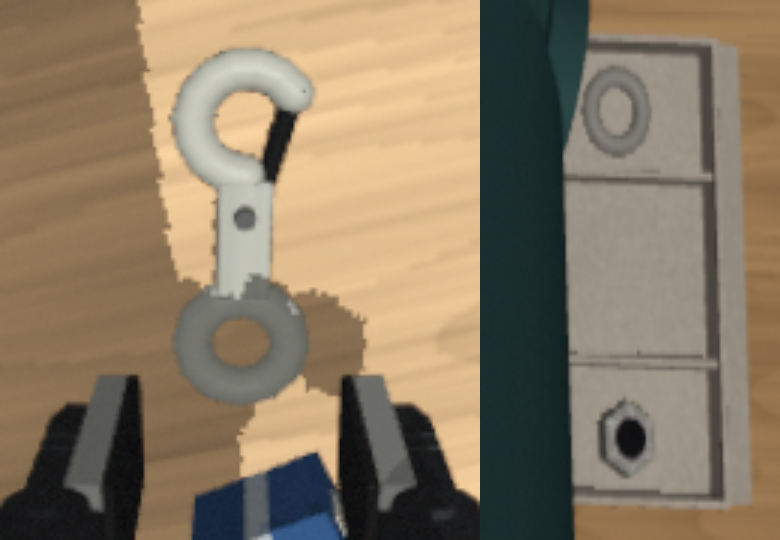

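The nut lies flat in its compartment. The hook is aligned with the tool, with its body centre at crop (244,235).

Run:
```python
from h import *
d=np.load("w6.npy",allow_pickle=True).item();R=r.state()["tcp_rot"];p=r.state()["position"]
f=lambda x,y,z:wplane(d,240+x/3-.3,120+y/3-.3,z)
e,h,b=f(241,342,.006),f(242,116,.006),f(244,235,.012)
mid=e+(h-e)*.5
print(e,h,b,mid,np.linalg.norm(h-e),np.degrees(np.arctan2(*(h-e)[1::-1])));print("tool shift/25mm",R.T@(b-p)/.025,R.T@(mid-p)/.025, R.T@(h-e))
b2=f(241,185,.012);print(b2,f(244,183,.012),f(244,217,.012))
```

```text
[ 0.59583525 -0.13448718  0.006     ] [ 0.5285912  -0.11776944  0.006     ] [ 0.5610266  -0.12510833  0.012     ] [ 0.56221323 -0.12612831  0.006     ] 0.06929101710059175 166.03857706257386
tool shift/25mm [-0.09575091  0.0583393   5.09347504] [-0.15154709  0.03008986  5.33348816] [ 6.92909563e-02  8.92699049e-05 -2.14105477e-05]
[ 0.54654289 -0.12244888  0.012     ] [ 0.5461799  -0.12149554  0.012     ] [ 0.55583251 -0.12384468  0.012     ]
```

>>> send_rows --commands '[-0.13,0.04,0.6,0,0.6,0,0,0.9,0,0.6,0,0,0.9,0,0.6,0,0,0.9,0,0.6,0,0,0.7,0,0.6,0,0,0.5,0,0.6,0,0,0.3,0,0.6,0,0,0,0,0.6,0,0,0,0,1,0,0,0,0,1,0,0,0,0,1,0,0,0,0,1,0,0,0,0,1]' --grip_force 50

```text
time: 20.5
position: [0.5623, -0.1257, 0.0198]
tcp_rot: [[-0.97, 0.242, 0.001], [0.242, 0.97, -0.0], [-0.001, 0.0, -1.0]]
wrist_force: [-1.1, -0.6, 4.7]
gripper_width: 0.169
```

>>> send_rows --commands '[0,0,-0.4,0,1,0,0,-0.8,0,1,0,0,-0.9,0,1,0,0,-0.9,0,1,0,0,-0.9,0,1,0,0,-0.9,0,1,0,0,0,7.73,1,0,0,0,7.73,1,0,0,0,7.73,1,0,0,0,7.73,1,0,0,0,7.73,1,0,0,0,7.73,1,0,0,0,7.73,1,0,0,0,7.73,1,0,0,0,7.73,1,0,0,0,7.73,1,0,0,0,0,1]'

```text
time: 22.2
position: [0.5615, -0.1253, 0.1392]
tcp_rot: [[0.023, 1.0, -0.0], [1.0, -0.023, -0.0], [-0.0, -0.0, -1.0]]
wrist_force: [-0.3, -0.3, -1.8]
gripper_width: 0.17
```

>>> send_rows --commands '[-0.82,-0.15,0,0,1,-0.82,-0.15,0,0,1,-0.82,-0.15,0,0,1,-0.82,-0.15,0,0,1,-0.82,-0.15,0,0,1,-0.82,-0.15,0,0,1,-0.82,-0.15,0,0,1,-0.82,-0.15,0,0,1,-0.82,-0.15,0,0,1,-0.77,-0.14,0,0,1,0,0,0,0,1,0,0,0,0,1,0,0,0,0,1]'

```text
time: 23.5
position: [0.5204, -0.327, 0.1389]
tcp_rot: [[0.02, 1.0, 0.0], [1.0, -0.02, 0.001], [0.001, 0.0, -1.0]]
wrist_force: [-0.5, -0.1, -0.7]
gripper_width: 0.166
```

Run:
```python
from h import *
s=r.state();print(s["position"],s["tcp_rot"].round(3).tolist(),s["gripper_width"],s["time"])
d=imaging.get_image("wrist");np.save("w7.npy",d,allow_pickle=True);print(wproj(d,s["position"]))
cv2.imwrite("pics/w7.png",cv2.convertScaleAbs(d["color"],alpha=1.3))
```

```text
[ 0.52038191 -0.32697045  0.13892475] [[0.02, 1.0, 0.0], [1.0, -0.02, 0.001], [0.001, 0.0, -1.0]] 0.16632189076992182 23.5
[316.337918   277.63767143]
```

View pics/w7.png

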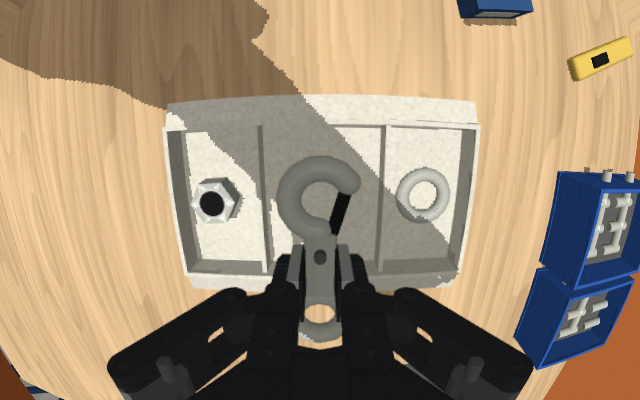

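Run:
```python
from h import *
d=np.load("w7.npy",allow_pickle=True).item()
for u,v,z in((320,126,.032),(320,96,.01),(300,272,.032),(262,200,.026),(380,200,.026),(350,272,.032)): print(u,v,wplane(d,u,v,z).round(4))
```

```text
320 126 [ 0.5232 -0.2654  0.032 ]
320 96 [ 0.5236 -0.2425  0.01  ]
300 272 [ 0.5036 -0.3887  0.032 ]
262 200 [ 0.4748 -0.3243  0.026 ]
380 200 [ 0.5711 -0.3261  0.026 ]
350 272 [ 0.5471 -0.3896  0.032 ]
```

>>> send_rows --commands '[0,0.04,0.5,0,1,0,0,0.9,0,1,0,0,0.9,0,1,0,0,0.8,0,1,0,0,0.5,0,1,0,0,0.4,0,1,0,0,0.3,0,1,0,0,0.2,0,1,0,0,0.1,0,1,0,0,0.04,0,1,0,0,0,0,1,0,0,0,0,1]'

```text
time: 24.75
position: [0.5211, -0.3287, 0.0238]
tcp_rot: [[0.023, 1.0, 0.001], [1.0, -0.023, -0.0], [-0.0, 0.001, -1.0]]
wrist_force: [-1.1, 1.5, 4.1]
gripper_width: 0.168
```

>>> send_rows --commands '[0,0,0,0,0.6,0,0,0,0,0.6,0,0,0,0,0.6,0,0,0,0,0.6,0,0,-0.4,0,0.6,0,0,-0.9,0,0.6,0,0,-0.9,0,0.6,0,0,-0.9,0,0.6,0,0,-0.9,0,0.6,0,0,-0.64,0,0.6]'

```text
time: 25.75
position: [0.5214, -0.329, 0.1413]
tcp_rot: [[0.023, 1.0, 0.002], [1.0, -0.023, -0.001], [-0.001, 0.002, -1.0]]
wrist_force: [0.0, -0.2, -1.0]
gripper_width: 0.4
```

>>> send_rows --commands '[0.9,-0.35,0,0,0.2,0.9,-0.35,0,0,0.2,0.9,-0.35,0,0,0.2,0.9,-0.35,0,0,0.2,0.9,-0.35,0,0,0.2,0.9,-0.35,0,0,0.2,0.9,-0.35,0,0,0.2,0.9,-0.35,0,0,0.2,0.87,-0.33,0,0,0.2,0,0,0,0,0.2]'

```text
time: 26.75
position: [0.4462, -0.1222, 0.139]
tcp_rot: [[0.019, 1.0, -0.001], [1.0, -0.019, 0.002], [0.002, -0.001, -1.0]]
wrist_force: [0.4, -0.3, 0.2]
gripper_width: 0.801
```

>>> send_rows --commands '[0,0,0,-8.03,0.15,0,0,0,-8.03,0.15,0,0,0,-8.03,0.15,0,0,0,-8.03,0.15,0,0,0,-8.03,0.15,0,0,0,-8.03,0.15,0,0,0,-8.03,0.15,0,0,0,-8.03,0.15,0,0,0,-8.03,0.15,0,0,0,-8.03,0.15,0,0,0,-8.03,0.15,0,0,0,0,0.15,0,0,0,0,0.15]'

```text
time: 28.05
position: [0.4474, -0.1258, 0.1392]
tcp_rot: [[-0.998, 0.056, 0.0], [0.056, 0.998, -0.0], [-0.0, -0.0, -1.0]]
wrist_force: [-0.6, 0.1, 0.3]
gripper_width: 0.852
```

Run:
```python
from h import *
s=r.state();print(s["position"],s["tcp_rot"].round(3).tolist(),s["gripper_width"],s["time"])
d=imaging.get_image("wrist");np.save("w8.npy",d,allow_pickle=True);print(wproj(d,s["position"]))
im=cv2.convertScaleAbs(d["color"],alpha=1.3);t=imaging.get_image("top")["color"][160:300,425:530]
cv2.imwrite("pics/w8.png",np.hstack([cv2.resize(im[120:300,240:400],None,fx=3,fy=3),cv2.resize(t,(300,540))]))
```

```text
[ 0.44738065 -0.12583589  0.13922899] [[-0.998, 0.056, 0.0], [0.056, 0.998, -0.0], [-0.0, -0.0, -1.0]] 0.8515073661405412 28.05
[319.7626384  275.48028018]
```

View pics/w8.png

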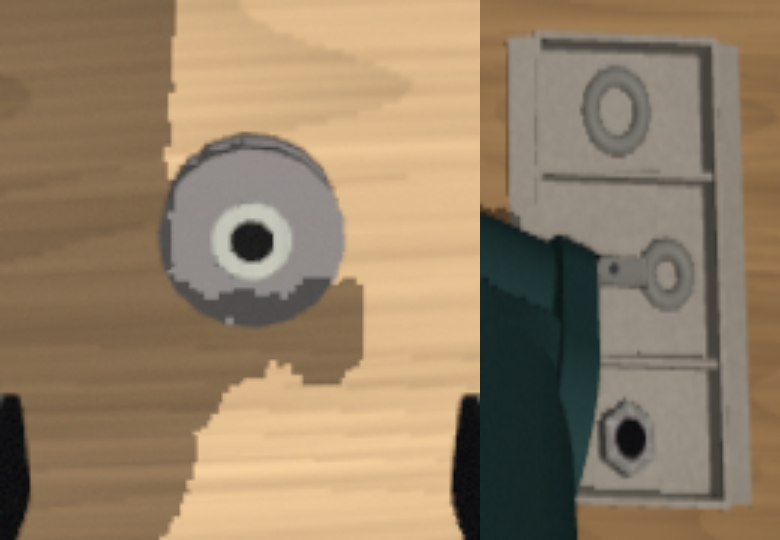

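The hook sits in the middle compartment with its ends clear of the walls. The pulley bore is at crop (252,241).

Run:
```python
from h import *
d=np.load("w8.npy",allow_pickle=True).item();s=r.state();p=s["position"]
b=wplane(d,240+252/3-.3,120+241/3-.3,.022);print(b,s["tcp_rot"].T@(b-p)/.025)
```

```text
[ 0.44843158 -0.12269118  0.022     ] [-0.03924382  0.11370866  4.68437595]
```

>>> send_rows --commands '[-0.02,0.12,0.6,0,0.15,0,0,0.9,0,0.15,0,0,0.9,0,0.15,0,0,0.9,0,0.15,0,0,0.7,0,0.15,0,0,0.5,0,0.15,0,0,0.3,0,0.15,0,0,0,0,0.15,0,0,0,0,1,0,0,0,0,1,0,0,0,0,1,0,0,0,0,1,0,0,0,0,1,0,0,0,0,1]' --grip_force 50

```text
time: 29.55
position: [0.4484, -0.1223, 0.0202]
tcp_rot: [[-0.999, 0.052, 0.002], [0.052, 0.999, -0.0], [-0.002, -0.0, -1.0]]
wrist_force: [-1.6, -0.9, 6.3]
gripper_width: 0.582
```

>>> send_rows --commands '[0,0,-0.4,0,1,0,0,-0.8,0,1,0,0,-0.9,0,1,0,0,-0.9,0,1,0,0,-0.9,0,1,0,0,-0.9,0,1,0,0,0,0,1]'

```text
time: 30.25
position: [0.4499, -0.1225, 0.1425]
tcp_rot: [[-0.999, 0.052, 0.007], [0.052, 0.999, -0.001], [-0.007, -0.0, -1.0]]
wrist_force: [-0.5, 0.7, -0.7]
gripper_width: 0.579
```

>>> send_rows --commands '[-0.04,0.93,0,0,1,-0.04,0.93,0,0,1,-0.04,0.93,0,0,1,-0.04,0.93,0,0,1,-0.04,0.93,0,0,1,-0.04,0.93,0,0,1,-0.04,0.93,0,0,1,-0.04,0.93,0,0,1,-0.04,0.93,0,0,1,-0.04,0.93,0,0,1,-0.04,0.93,0,0,1,-0.04,0.93,0,0,1,-0.04,0.93,0,0,1,-0.04,0.93,0,0,1,-0.04,0.93,0,0,1,-0.04,0.93,0,0,1,-0.03,0.93,0,0,1,-0.03,0.93,0,0,1,0,0.89,0,0,1,0,0,0,0,1]'

```text
time: 32.25
position: [0.487, 0.3208, 0.1386]
tcp_rot: [[-0.999, 0.047, -0.0], [0.047, 0.999, 0.002], [0.0, 0.002, -1.0]]
wrist_force: [-0.6, -0.1, -0.9]
gripper_width: 0.577
```

>>> send_rows --commands '[0,0,0,0,1,0,0,0,0,1]'

```text
time: 32.45
position: [0.488, 0.3157, 0.1387]
tcp_rot: [[-0.999, 0.053, -0.001], [0.053, 0.999, -0.001], [0.001, -0.001, -1.0]]
wrist_force: [0.2, -0.8, 0.0]
gripper_width: 0.577
```

Run:
```python
from h import *
s=r.state();print(s["position"],s["tcp_rot"].round(3).tolist(),s["gripper_width"],s["time"])
d=imaging.get_image("wrist");np.save("w9.npy",d,allow_pickle=True)
cv2.imwrite("pics/w9.png",cv2.convertScaleAbs(d["color"],alpha=1.3))
```

```text
[0.48796228 0.31573346 0.1386619 ] [[-0.999, 0.053, -0.001], [0.053, 0.999, -0.001], [0.001, -0.001, -1.0]] 0.5774977044297706 32.45
```

View pics/w9.png

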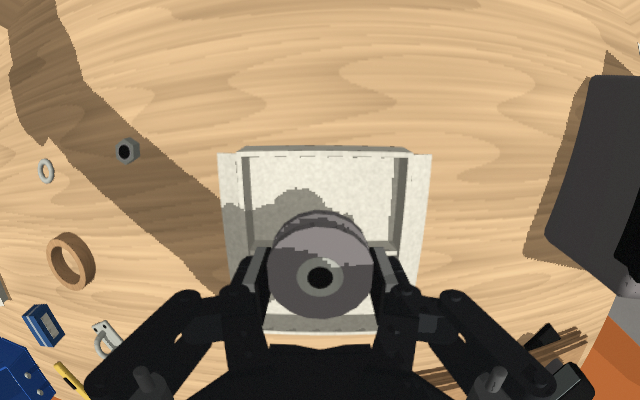

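Run:
```python
from h import *
d=np.load("w9.npy",allow_pickle=True).item()
for n,u,v,z in(("wall in",325,156,.032),("wall out",325,148,.032),("L",242,157,.032),("R",409,157,.032),("div",257,243,.026),("far",320,318,.032)): print(n,wplane(d,u,v,z).round(4))
```

```text
wall in [0.4506 0.3215 0.032 ]
wall out [0.4445 0.3218 0.032 ]
L [0.4474 0.2576 0.032 ]
R [0.4538 0.3868 0.032 ]
div [0.5234 0.2596 0.026 ]
far [0.6028 0.3099 0.032 ]
```

>>> send_rows --commands '[0,0.08,0.5,0,1,0,0,0.9,0,1,0,0,0.9,0,1,0,0,0.8,0,1,0,0,0.5,0,1,0,0,0.4,0,1,0,0,0.3,0,1,0,0,0.2,0,1,0,0,0.1,0,1,0,0,0.04,0,1,0,0,0,0,1,0,0,0,0,1]'

```text
time: 33.7
position: [0.4883, 0.3192, 0.0243]
tcp_rot: [[-0.999, 0.052, 0.0], [0.052, 0.999, 0.0], [-0.0, 0.0, -1.0]]
wrist_force: [-3.3, -1.2, 5.8]
gripper_width: 0.575
```

>>> send_rows --commands '[0,0,0,0,0.2,0,0,0,0,0.2,0,0,0,0,0.2,0,0,0,0,0.2,0,0,-0.4,0,0.2,0,0,-0.9,0,0.2,0,0,-0.9,0,0.2,0,0,-0.9,0,0.2,0,0,-0.9,0,0.2,0,0,-0.9,0,0.2]'

```text
time: 34.7
position: [0.4882, 0.3192, 0.1472]
tcp_rot: [[-0.999, 0.052, 0.001], [0.052, 0.999, 0.0], [-0.001, 0.0, -1.0]]
wrist_force: [0.7, -0.0, 0.4]
gripper_width: 0.801
```

>>> send_rows --commands '[-0.65,-0.93,0,0,0.6,-0.65,-0.93,0,0,0.6,-0.65,-0.93,0,0,0.6,-0.65,-0.93,0,0,0.6,-0.65,-0.93,0,0,0.6,-0.65,-0.93,0,0,0.6,-0.65,-0.93,0,0,0.6,-0.65,-0.93,0,0,0.6,-0.65,-0.93,0,0,0.6,-0.65,-0.93,0,0,0.6,-0.65,-0.93,0,0,0.6,-0.65,-0.93,0,0,0.6,-0.63,-0.87,0,0,0.6,0,0,0,-6.78,0.6,0,0,0,-6.78,0.6,0,0,0,-6.78,0.6,0,0,0,-6.76,0.6,0,0,0,0,0.6,0,0,0,0,0.6]'

```text
time: 36.6
position: [0.6832, 0.0077, 0.146]
tcp_rot: [[-0.914, -0.406, 0.0], [-0.406, 0.914, 0.0], [-0.0, -0.0, -1.0]]
wrist_force: [0.1, -1.1, -0.3]
gripper_width: 0.404
```

Run:
```python
from h import *
s=r.state();print(s["position"],s["tcp_rot"].round(3).tolist(),s["gripper_width"],s["time"])
d=imaging.get_image("wrist");np.save("w10.npy",d,allow_pickle=True);print(wproj(d,s["position"]))
im=cv2.convertScaleAbs(d["color"],alpha=1.3);t=imaging.get_image("top")["color"][160:300,120:225]
cv2.imwrite("pics/w10.png",np.hstack([cv2.resize(im[120:300,240:400],None,fx=3,fy=3),cv2.resize(t,(300,540))]))
```

```text
[0.68320318 0.00771217 0.14602265] [[-0.914, -0.406, 0.0], [-0.406, 0.914, 0.0], [-0.0, -0.0, -1.0]] 0.40424062636729063 36.6
[321.09542935 275.90874766]
```

View pics/w10.png

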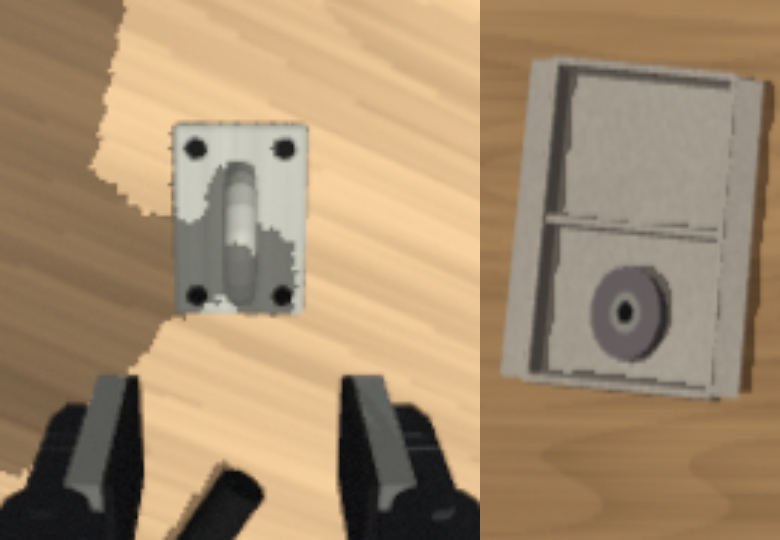

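The pulley is flat in the near compartment. The pad eye is aligned with the tool; its holes are at crop (195,148), (285,148), (197,295) and (283,295).

Run:
```python
from h import *
d=np.load("w10.npy",allow_pickle=True).item();s=r.state();p=s["position"]
P=np.array([wplane(d,240+x/3-.3,120+y/3-.3,.006) for x,y in((195,148),(285,148),(197,295),(283,295))]);c=P.mean(0)
print(c,s["tcp_rot"].T@(c-p)/.025,(P-c)@s["tcp_rot"])
```

```text
[0.6857261  0.00815358 0.006     ] [-0.09823807 -0.03100741  5.5917954 ] [[ 2.29183161e-02 -1.31108500e-02  1.80041367e-08]
 [ 2.29245006e-02  1.30977590e-02 -5.27013440e-06]
 [-2.29240579e-02 -1.31435539e-02  5.27932249e-06]
 [-2.29187588e-02  1.31566449e-02 -2.71922312e-08]]
```

>>> send_rows --commands '[-0.1,-0.03,0.6,0,0.6,0,0,0.9,0,0.6,0,0,0.9,0,0.6,0,0,0.9,0,0.6,0,0,0.7,0,0.6,0,0,0.4,0,0.6,0,0,0.24,0,0.6,0,0,0,0,0.6,0,0,0,0,1,0,0,0,0,1,0,0,0,0,1,0,0,0,0,1,0,0,0,0,1]' --grip_force 60

```text
time: 38.0
position: [0.6865, 0.0085, 0.0306]
tcp_rot: [[-0.912, -0.409, 0.002], [-0.409, 0.912, 0.0], [-0.002, -0.0, -1.0]]
wrist_force: [0.0, 1.1, 5.4]
gripper_width: 0.084
```

>>> send_rows --commands '[0,0,-0.4,0,1,0,0,-0.8,0,1,0,0,-0.9,0,1,0,0,-0.9,0,1,0,0,-0.9,0,1,0,0,-0.7,0,1,0,0,0,6.78,1,0,0,0,6.78,1,0,0,0,6.78,1,0,0,0,6.76,1,0,0,0,0,1]'

```text
time: 39.1
position: [0.6853, 0.0083, 0.1444]
tcp_rot: [[-0.999, 0.052, -0.001], [0.052, 0.999, -0.0], [0.001, -0.001, -1.0]]
wrist_force: [0.2, -1.4, -0.5]
gripper_width: 0.084
```

>>> send_rows --commands '[0.38,0.92,0,0,1,0.38,0.92,0,0,1,0.38,0.92,0,0,1,0.38,0.92,0,0,1,0.38,0.92,0,0,1,0.38,0.92,0,0,1,0.38,0.92,0,0,1,0.38,0.92,0,0,1,0.39,0.92,0,0,1,0.39,0.92,0,0,1,0.39,0.92,0,0,1,0.39,0.92,0,0,1,0.39,0.86,0,0,1,0,0,0,0,1,0,0,0,0,1,0,0,0,0,1]'

```text
time: 40.7
position: [0.5771, 0.3102, 0.1445]
tcp_rot: [[-0.999, 0.052, 0.0], [0.052, 0.999, -0.001], [-0.0, -0.001, -1.0]]
wrist_force: [1.1, -0.3, -1.2]
gripper_width: 0.085
```

Run:
```python
from h import *
s=r.state();print(s["position"],s["tcp_rot"].round(3).tolist(),s["gripper_width"],s["time"])
d=imaging.get_image("wrist");np.save("w11.npy",d,allow_pickle=True)
cv2.imwrite("pics/w11.png",cv2.convertScaleAbs(d["color"],alpha=1.3))
```

```text
[0.57711348 0.31020067 0.14452879] [[-0.999, 0.052, 0.0], [0.052, 0.999, -0.001], [-0.0, -0.001, -1.0]] 0.08516741034538408 40.7
```

View pics/w11.png

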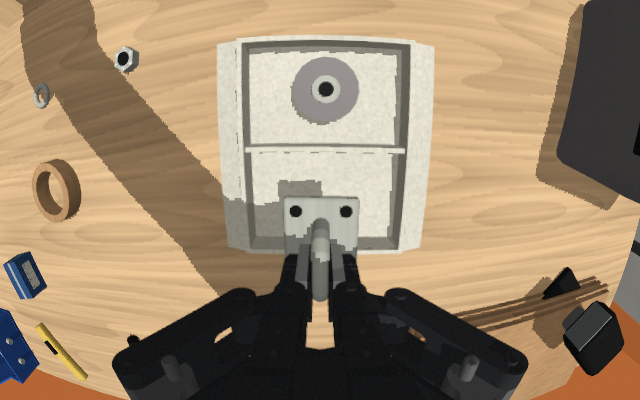

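Run:
```python
from h import *
d=np.load("w11.npy",allow_pickle=True).item()
for n,u,v,z in(("div",325,149,.026),("far in",380,239,.032),("far in L",255,237,.032),("far out",380,251,.032),("near in",325,45,.032),("L",244,180,.032),("R",405,180,.032),("pulley",326,89,.026)): print(n,wplane(d,u,v,z).round(4))
```

```text
div [0.5363 0.3163 0.026 ]
far in [0.6141 0.3598 0.032 ]
far in L [0.6069 0.2531 0.032 ]
far out [0.6257 0.3601 0.032 ]
near in [0.455  0.3202 0.032 ]
L [0.5565 0.25   0.032 ]
R [0.5629 0.3799 0.032 ]
pulley [0.489  0.3193 0.026 ]
```

>>> send_rows --commands '[-0.04,0.12,0.5,0,1,0,0,0.9,0,1,0,0,0.9,0,1,0,0,0.7,0,1,0,0,0.5,0,1,0,0,0.4,0,1,0,0,0.3,0,1,0,0,0.14,0,1,0,0,0.06,0,1,0,0,0.04,0,1,0,0,0,0,1,0,0,0,0,1]'

```text
time: 41.95
position: [0.5777, 0.3152, 0.0345]
tcp_rot: [[-0.999, 0.051, 0.0], [0.051, 0.999, 0.001], [-0.0, 0.001, -1.0]]
wrist_force: [-3.3, 0.6, 5.1]
gripper_width: 0.084
```

Now open, lift, and back away so the view is clear.

>>> send_rows --commands '[0,0,0,0,0.6,0,0,0,0,0.6,0,0,0,0,0.6,0,0,0,0,0.6,0,0,-0.4,0,0.6,0,0,-0.9,0,0.6,0,0,-0.9,0,0.6,0,0,-0.9,0,0.6,0,0,-0.9,0,0.6,0,0,-0.9,0,0.6,0.3,1,-0.5,0,0.6,0.5,1,-0.5,0,0.6,0.5,1,0,0,0.6,0.5,1,0,0,0.6,0.5,1,0,0,0.6,0.5,1,0,0,0.6,0.5,1,0,0,0.6,0.5,1,0,0,0.6,0,0,0,0,0.6,0,0,0,0,0.6]'

```text
time: 43.95
position: [0.4925, 0.5199, 0.1814]
tcp_rot: [[-0.999, 0.05, 0.0], [0.05, 0.999, 0.0], [-0.0, 0.0, -1.0]]
wrist_force: [0.3, -1.1, 0.8]
gripper_width: 0.401
```

Run:
```python
from h import *
s=r.state();print(s["position"],s["time"],s["wrist_force"])
t=imaging.get_image("top")["color"];w=imaging.get_image("scene")["color"]
cv2.imwrite("pics/end.png",np.vstack([cv2.resize(t[135:300,110:530],(714,280)),cv2.resize(w[120:400,80:480],(457,320))] if 0 else [cv2.resize(t[135:300,110:530],(714,280)),cv2.resize(w[120:280,80:480],(714,286))]))
```

```text
[0.49253694 0.51993443 0.18142478] 43.95 [ 0.28362184 -1.07430129  0.80055215]
```

View pics/end.png

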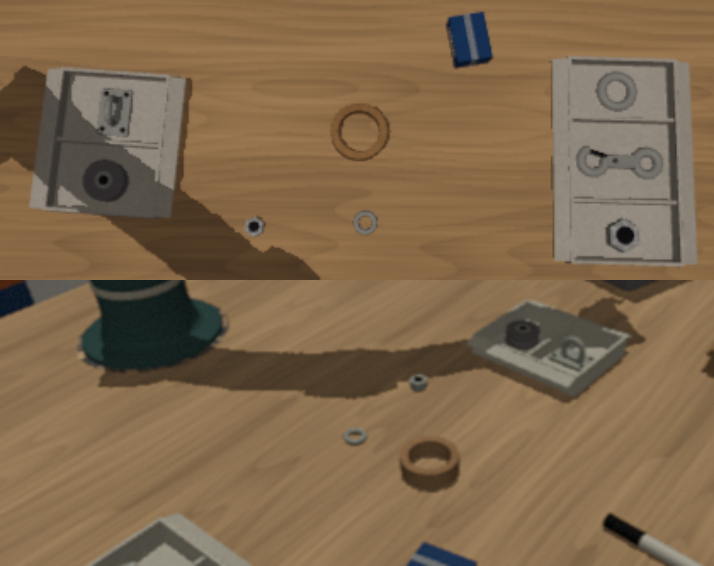

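All five parts lie flat in the right compartments, and the small ring and small nut are in their original places.

```bash
python3 -c "
from rig import job; print(job.finish_job())"
```

```text
the job is handed in; nothing more can be done
None
```

Both kits are packed and the job is handed in at about 44 s of the 115 s allowed.

- **Carton with three compartments:** the snap hook lies along the wide middle compartment. The large ring is in the end compartment away from the robot and the large nut in the end nearer the robot.
- **Carton with two compartments:** the pulley wheel is in the compartment nearer the robot and the pad eye in the far one.

**Last checks:** the final overhead picture shows all five parts flat, upright and clear of the walls and dividers. The scene camera agrees for the two-compartment carton; my crop of that view cut off most of the three-compartment carton. The small ring, small nut, tape roll and blue box show no visible movement. Before hand-in I had moved the gripper well clear of both cartons. The wrist force at the end of each move stayed under about 8 N.

**Disagreements:** the top and wrist cameras differed by 2–5 mm on positions. I dealt with this by re-centring over each part just before gripping it. The gripper reported the 52 mm ring and pulley as about 49 mm, but both were held and set down normally. No checks failed.

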